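# Fit the pivot pin and hold the steel roller on it

## Task

First take the shouldered steel pin out of the wooden stand and put it down through the eye of the tensioner bracket until its shoulder sits on the eye, and let it go. Then lift each of the two look-alike rollers in turn to feel which is the heavier (one is steel, the other aluminium, both plated); the lighter one goes back on the desk, standing flat, and never onto the pin. Finish while still holding the heavier one in the gripper, threaded level over the upper end of the pin with its underside about a centimetre above the shoulder, so that I can slip a slotted shim under it: do not set it down or let go, and leave the other things on the desk where they lie.

Things in the scene. Friction and masses are not known exactly. Their poses are not given: they have to be found in the camera images.
- bracket: grey cast belt-tensioner bracket screwed to a plywood board (board 130 x 100 x 15 mm), fixed; all 85 mm high. A web rises at its far side (+x of its frame) and carries an arm with an upright round steel eye, open above and below. Origin at the underside of the board, below the eye's axis; z up
- eye_mouth (a point): centre of the top face of the bracket's eye, 85 mm above the desk; eye outer diameter 34 mm, 30 mm long, through bore 14 mm, vertical; open space below it
- pin_stand: drilled light-wood stand 50 (x) x 80 (y) x 60 mm (z), fixed; origin at the centre of its underside. It holds the pin in its largest hole (14 mm bore, 18 mm to +y of the centre); two fixed drill shanks stand in its other holes, 22 to 24 mm to -y of the centre, rising 19 and 26 mm above its top
- pivot_pin: steel pin 112 mm long, 0.11 kg, loose, at the start upright in the stand on its shoulder. Origin at its lower tip, z up along the pin. Lower part 12 mm diameter, 50 mm long; shoulder 24 mm diameter, 50 to 56 mm above the origin; upper part (grip here) 12 mm diameter, 56 mm long. Both ends taper to 6.4 mm over their last 6 mm
- pin_shoulder (a point): centre of the underside of the pin's shoulder, 50 mm from the lower tip: meets eye_mouth when the pin is fully in
- pin_top (a point): tip of the pin's upper end, 62 mm above the underside of the shoulder
- roller_1: plated bright metal roller, outer diameter 50 mm, 36 mm high, through bore 15 mm, standing flat on the desk with its bore upright; origin at the centre of its underside, z along the bore. It looks exactly like roller_2; one of the two is steel (0.35 to 0.5 kg), the other aluminium (0.12 to 0.22 kg); only lifting tells which
- roller_2: the other roller: same look, shape, size and frame as roller_1, different weight
- padlock: brass padlock lying on the desk, 57 x 38 x 18 mm, loose; leave alone
- anchor_bolt_1: steel anchor bolt lying on the desk, 60 mm long, 23 mm thick, loose; leave alone
- anchor_bolt_2: second such anchor bolt, loose; leave alone
- tape_measure: yellow tape measure, 66 x 78 x 40 mm, loose; leave alone
- pliers: red-handled pliers lying flat, 66 x 168 x 14 mm, loose; leave alone
Mind the look-alikes: they are no part of the job. Leave any red look-alike of the roller_2 alone.

How it is judged:
By the outcome, as a careful person would: the job done as asked, in the order asked, and still so for the second after the job is handed in, while the arm keeps its last pose, push and grip.
It also fails if it takes over 72 s, if anything falls off the work surface, if the arm or the gripper's body presses on something with over 40 N, if the wrist force passes 120 N, or if a joint passes its speed limit or range.

## Robot

A 7-joint arm with a two-finger parallel gripper is mounted at the origin on a cart in front of the work surface, level with it; the furniture and walls round the work are solid. World frame = base frame: x ahead of the robot, y to its left, z up, the work surface at z = 0. Lengths are in m, angles in rad, forces in N, time in s.
With the tool pointing down it reaches from about 0.425 to 0.925 m from the base axis. Payload 6.8 kg.
Tool frame: the origin (TCP) lies at the very end of the fingers, on their centre line; the grasp point (between the pads) lies 19 mm behind it; z points along the fingers, y is the line along which they close (so a half turn about z gives the same grasp; the last joint's range is limited). The gripper opens to 85 mm and grips with 20 to 120 N. Pads are 22 mm wide; open, the fingers measure 114 mm over their backs; the gripper's body (76 mm by 85 mm) begins 54 mm behind the grasp point. The pads swing forward as they close: fully open they stand 13 mm farther back than shut.
Start: joints at [-1.456, 0.477, 0.022, 1.555, -0.011, 1.109, -0.083], TCP at [0.149, 0.658, 0.231] pointing down, gripper open.
Joint ranges: [-2.96, 2.96], [-0.34, 2.1], [-1.41, 1.46], [0.24, 2.44], [-1.37, 4.51], [0.17, 1.92], [-2.96, 2.96]. Speed limits (rad/s): [2.39, 2.39, 3.14, 3.14, 3.14, 3.14, 3.14].

## Interface

Orientations are given as a unit quaternion [w, x, y, z].
In Python, from station import * gives the robot as it stands.
- The arm moves only by the tool jog_arm, never from a script. Its argument "moves" is one flat list of numbers, 7 for each row, row after row: the shift along the tool's x, y, z normalised to -1 to 1, where 1 is 20 mm, then the turn, a rotation vector about the tool's x, y, z normalised to -1 to 1, where 1 is 4 degrees, then the opening, from 0 (shut) to 1 (fully open). In form: [x, y, z, rx, ry, rz, claw, x, y, z, rx, ry, rz, claw, ...]. A call has exactly 8 rows; each row shifts and turns the commanded pose from where the row before left it, along the tool's axes as they then stand; what a row does not reach is not made up. A row lasts 1/12 s, in which the tool goes at most 41.7 mm and 7.16 degrees, less where a joint would pass 70% of its speed; a pose out of reach is approached as far as the arm can. A call with a number of a shift or a turn outside -1 to 1 is refused whole. A call with a gripper value outside its range is refused whole. The fingers move at their own pace and stop on an object; "grip_force" is the grip in N (left out, the last holds). Time passes only in rows, so rows that do not move let the fingers close, or fill a call up. It gives the time, the measured TCP pose, the force, the opening and the grip force at its end, in the units of the state.
- get_obs(): the state, without advancing time (a new reading comes with each control period).
- read_camera(name): name is "scene" or "top"; returns a dict with "color" (480x640x3 uint8, blue, green, red), "fx", "fy", "cx", "cy" (pixels), "rvec" (rotation vector, rad) and "tvec" (3), from world to camera coordinates, as OpenCV has them. Camera axes: x right, y down, z forward; pixel columns grow to the right and rows downward; lengths in m; the calibration is good to about 2 mm. A picture is of the moment at which its call begins. There is no depth.
- hand_in(): hands the job in; it is judged then, once.
The state is a dict: "t": time; "q": joint angles; "joint_vel": joint speeds; "joint_torque": joint torques, N m; "eef_pos": TCP position; "tool_rot": TCP orientation; "contact_force": force on the tool from outside, world axes, zero at the start; "torque": the same for the moment, N m; "gripper_width": opening from 0.0 (shut) to 1.0 (fully open); "grasp_force": force on a finger pad.
Only numpy, scipy, OpenCV 4.12 (cv2) and the standard library are available. Lean on these libraries where they do the work, as an engineer would, in place of code of your own. Each camera call takes 0.05 s, during which the arm holds its last target. There are 200 camera calls.

## Working session

There is one attempt and no reset: what is moved stays moved. The work goes in short steps, Python scripts to look and compute and a tool call to move; the robot and the scene stay as the last step left them, time stands still between calls to the robot, and variables do not carry over. Pictures are saved under pics/ and viewed, at most 10 in all, crops included, and the job is handed in when it is done.

Besides the shell and the picture viewer there is one more tool, called after "Emit:" as a command line: name --argument value ..., lists and objects as JSON in quotes. jog_arm: Moves the arm, as the interface text tells. Scaled input: -1 to 1 covers 20 mm each way for a shift and 4 degrees each way for a turn. Its arguments: {"type":"object","properties":{"moves":{"type":"array"},"grip_force":{"type":"number"}},"required":["moves"]}

```bash
mkdir -p pics; ls
python3 - <<'E'
from station import *
import cv2
o=get_obs(); print({k:(v if not hasattr(v,'round') else v) for k,v in o.items()})
for n in("scene","top"):
    c=read_camera(n); cv2.imwrite(f"pics/{n}0.png",c["color"]); print(n,c["fx"],c["fy"],c["cx"],c["cy"],c["rvec"],c["tvec"])
E
```

```text
pics
{'t': 0.0, 'q': array([-1.45610223,  0.47778703,  0.0223537 ,  1.55649304, -0.01148949,
        1.10929514, -0.08306885]), 'joint_vel': array([ 6.72425578e-04,  9.96254513e-04, -2.44864274e-03,  1.14697905e-03,
       -2.58274772e-04, -8.77032122e-04,  4.63581756e-05]), 'joint_torque': array([ 6.00221265e-04, -5.96427405e+01,  1.60812322e+00, -2.81198144e+01,
        1.24548524e-02,  9.06746602e-03, -5.34267713e-06]), 'eef_pos': array([0.1490377 , 0.65771318, 0.2303172 ]), 'tool_rot': array([-2.62732710e-05,  1.11144587e-01,  9.93803814e-01, -9.26701661e-04]), 'contact_force': array([ 0.35051547,  0.68267126, -0.19685648]), 'torque': array([-0.06144235,  0.02971129,  0.01665082]), 'grasp_force': 0.0, 'gripper_width': 0.9988888132632624}
scene 602.479563348163 602.479563348163 324.72789265407545 239.78695486809357 [ 2.19205459 -0.81392126  0.33848367] [-0.29297966  0.36328787  0.95815988]
top 487.19541742479595 487.19541742479595 319.5439326042179 237.0755449478283 [ 2.17439919 -2.11320649  0.18253099] [0.1327289  0.51036002 1.1944293 ]
```

View pics/scene0.png

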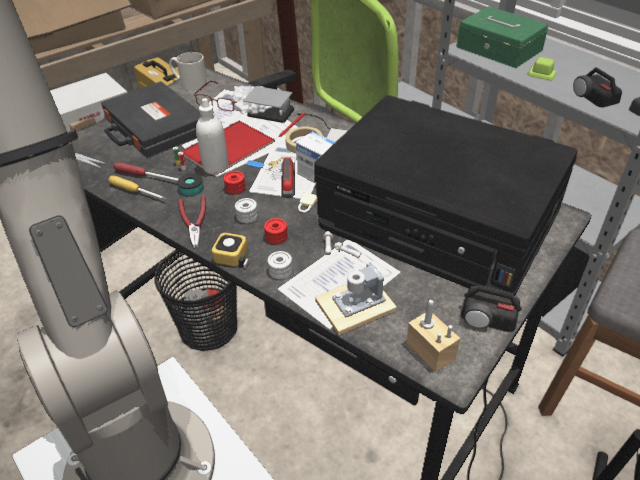

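View pics/top0.png

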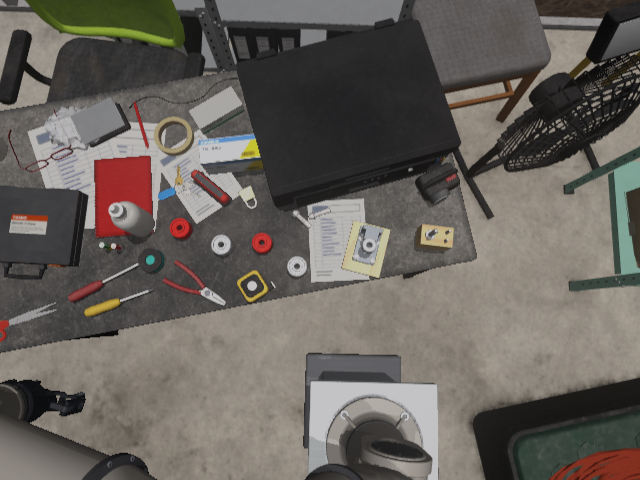

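In the scene view, the plain bright rollers are at (245,210) and (280,264), and the red look-alikes at (234,182) and (275,231). In the top view they are at (221,244) and (297,266), with red at (181,228) and (262,243). The plated ones fit the description. The bracket is at (368,245) top, and the stand at (436,236). I'll confirm with enlarged crops.

```bash
cat > h.py <<'E'
import numpy as np, cv2
from station import *
from scipy.spatial.transform import Rotation as R
def cam(n):
    return read_camera(n)
def K(c): return np.array([[c["fx"],0,c["cx"]],[0,c["fy"],c["cy"]],[0,0,1.]])
def px(c,P): return cv2.projectPoints(np.atleast_2d(np.array(P,float)),np.array(c["rvec"]),np.array(c["tvec"]),K(c),None)[0][:,0]
def ground(c,uv,z):
    Rm=cv2.Rodrigues(np.array(c["rvec"]))[0]; o=-Rm.T@np.array(c["tvec"]).ravel()
    d=Rm.T@np.linalg.inv(K(c))@np.array([uv[0],uv[1],1.]); return o+d*(z-o[2])/d[2]
def crop(c,x0,y0,w,h,s,name):
    im=cv2.resize(c["color"][y0:y0+h,x0:x0+w],None,fx=s,fy=s,interpolation=cv2.INTER_CUBIC); 
    cv2.imwrite("pics/"+name,im); return im
E
python3 - <<'E'
from h import *
c=cam("top"); crop(c,200,205,260,85,3,"a.png")
d=cam("scene"); crop(d,225,190,240,185,3.2,"b.png")
a=cv2.imread("pics/a.png")
for n,uv,uv2 in(("r1",(221,242.5),(245,206)),("r2",(297,264.5),(280,259))):
    print(n,ground(c,uv,.036),ground(d,uv2,.036))
print(ground(c,(369,245),.085),ground(c,(436,236),.06), ground(c,(70,403),.23))
E
```

```text
r1 [0.48566835 0.39594043 0.036     ] [0.47977916 0.393515   0.036     ]
r2 [0.43540593 0.20199186 0.036     ] [0.4349191 0.2019079 0.036    ]
[0.48312836 0.02670752 0.085     ] [ 0.51444469 -0.1434878   0.06      ] [0.12282744 0.64195474 0.23      ]
```

View pics/a.png

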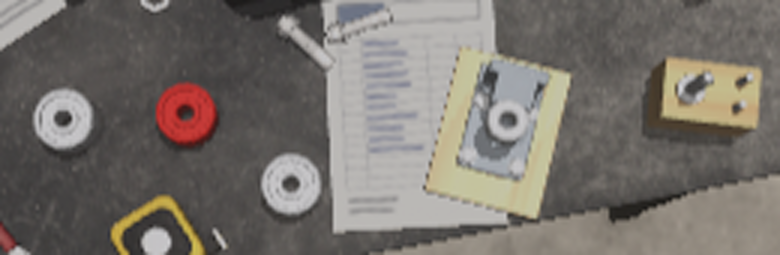

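View pics/b.png

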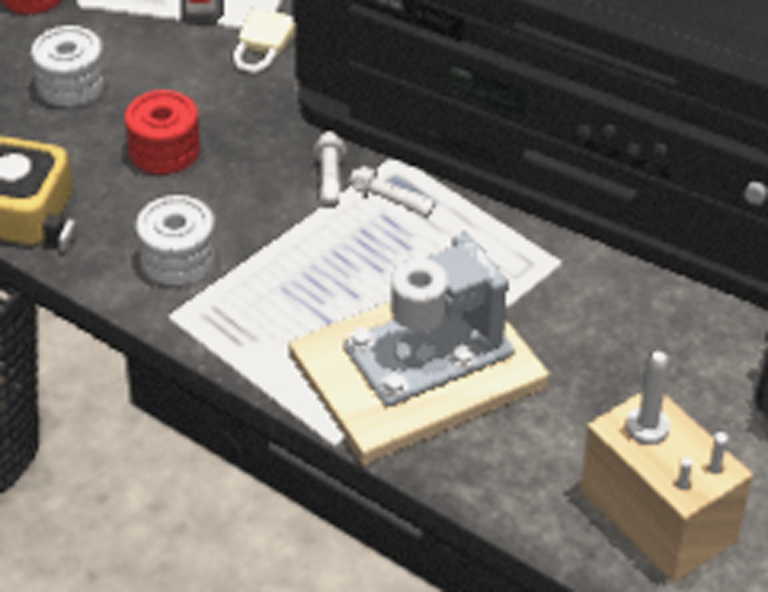

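The crops confirm it: two plated rollers, a red decoy between them, the eye at crop (419,278), the pin top at (658,356) and its shoulder at (648,424). Next I'll triangulate.

```bash
cat >> h.py <<'E'
def tri(c,d,u,v):
    P=[K(x)@np.c_[cv2.Rodrigues(np.array(x["rvec"]))[0],np.array(x["tvec"]).ravel()] for x in(c,d)]
    X=cv2.triangulatePoints(P[0],P[1],np.array(u,float).reshape(2,1),np.array(v,float).reshape(2,1)).ravel(); return X[:3]/X[3]
def plan(tgt,yaw,n,cur=None):
    "tgt world xyz; yaw = world angle (deg) of tool y; prints per-row mean moves in tool units, rotation first spread over n rows"
    o=get_obs(); q=o["tool_rot"]; r=R.from_quat([q[1],q[2],q[3],q[0]]); p=np.array(o["eef_pos"]) if cur is None else np.array(cur[:3])
    a=np.degrees(np.arctan2(*r.as_matrix()[:2,1][::-1])) if cur is None else cur[3]
    d=np.array(tgt)-p; dy=(yaw-a+180)%360-180
    print("yaw now %.2f turn rz total units %.2f; d %s"%(a,-dy/4,d.round(4)), "tilt",(r.as_matrix()[:,2]).round(4))
    for i in range(n):
        b=np.radians(a+dy*i/n); y=np.array([np.cos(b),np.sin(b),0]); x=np.array([-np.sin(b),np.cos(b),0])
        x=np.cross(y,[0,0,-1]); s=d/n/.02
        print(np.round([x@s,y@s,-s[2],-dy/n/4],3).tolist())
def st():
    o=get_obs(); print("t %.2f"%o["t"],np.round(o["eef_pos"],4),np.round(o["q"],2),"F",np.round(o["contact_force"],2),"w %.3f"%o["gripper_width"],"gf %.1f"%o["grasp_force"])
E
python3 - <<'E'
from h import *
c=cam("top"); d=cam("scene")
ta=lambda X,Y:((X+.5)/3-.5+200,(Y+.5)/3-.5+205)
sb=lambda X,Y:((X+.5)/3.2-.5+225,(Y+.5)/3.2-.5+190)
for n,a,b,z in(("r1",(63,118),(67,47),.036),("r2",(291,184),(175,221),.036),("eye",(508,121),(419,278),.085),("pintop",(707,78),(658,356),.122),("shoulder",(691,91),(648,424),.066)):
    print(n,tri(c,d,ta(*a),sb(*b)).round(4),ground(c,ta(*a),z).round(4),ground(d,sb(*b),z).round(4))
# subpixel silver/pale blobs
for nm,cc in(("top",c),("scene",d)):
    im=cc["color"].astype(int)
    m=((im.min(2)>150)&(im.max(2)-im.min(2)<25)).astype(np.uint8)
    boxes={"top":[(205,228,32,32),(281,250,32,32)],"scene":[(233,195,26,32),(265,248,30,34)]}[nm]
    for x,y,w,h in boxes:
        ct=max(cv2.findContours(m[y:y+h,x:x+w],cv2.RETR_EXTERNAL,cv2.CHAIN_APPROX_NONE)[0],key=cv2.contourArea)
        e=cv2.fitEllipse(ct); print(nm,np.round(e[0],2)+[x,y],np.round(e[1],1))
P=[(63,118),(185,113)]
print("red",ground(c,ta(185,113),.036),"stand corners",[ground(c,ta(*u),.06).round(3).tolist() for u in((665,58),(762,68),(757,129),(661,121))])
for z,h in((.285,0),):print()
E
```

```text
r1 [0.4824 0.3957 0.038 ] [0.4818 0.3966 0.036 ] [0.4843 0.3976 0.036 ]
r2 [0.4325 0.202  0.0381] [0.4316 0.2027 0.036 ] [0.4344 0.2035 0.036 ]
eye [0.4841 0.0261 0.087 ] [0.4831 0.0267 0.085 ] [0.4863 0.0272 0.085 ]
pintop [ 0.518  -0.1272  0.1227] [ 0.5167 -0.1264  0.122 ] [ 0.5196 -0.1273  0.122 ]
shoulder [ 0.5171 -0.1281  0.0667] [ 0.5155 -0.127   0.066 ] [ 0.5189 -0.1282  0.066 ]
top [220.57 244.08] [17.7 18.8]
top [296.58 265.9 ] [18.4 18.8]
scene [245.29 204.75] [13.5 21.2]
scene [279.18 259.29] [16.8 23.4]
red [0.48909611 0.29416555 0.036     ] stand corners [[0.544, -0.107, 0.06], [0.538, -0.188, 0.06], [0.486, -0.183, 0.06], [0.491, -0.103, 0.06]]
```

Run:
```python
from h import *
plan((.40,.30,.23),0,24)
```

```text
yaw now 77.23 turn rz total units 19.31; d [ 0.2509 -0.3582 -0.001 ] tilt [-1.e-04 -6.e-04 -1.e+00]
[-0.675, -0.612, 0.002, 0.805]
[-0.708, -0.573, 0.002, 0.805]
[-0.739, -0.533, 0.002, 0.805]
[-0.768, -0.49, 0.002, 0.805]
[-0.794, -0.447, 0.002, 0.805]
[-0.818, -0.401, 0.002, 0.805]
[-0.839, -0.355, 0.002, 0.805]
[-0.858, -0.307, 0.002, 0.805]
[-0.874, -0.258, 0.002, 0.805]
[-0.887, -0.209, 0.002, 0.805]
[-0.897, -0.159, 0.002, 0.805]
[-0.905, -0.108, 0.002, 0.805]
[-0.909, -0.057, 0.002, 0.805]
[-0.911, -0.006, 0.002, 0.805]
[-0.91, 0.045, 0.002, 0.805]
[-0.906, 0.096, 0.002, 0.805]
[-0.899, 0.147, 0.002, 0.805]
[-0.889, 0.197, 0.002, 0.805]
[-0.877, 0.247, 0.002, 0.805]
[-0.862, 0.295, 0.002, 0.805]
[-0.844, 0.343, 0.002, 0.805]
[-0.823, 0.39, 0.002, 0.805]
[-0.8, 0.436, 0.002, 0.805]
[-0.774, 0.48, 0.002, 0.805]
```

Emit:
jog_arm --moves '[-0.68,-0.61,0,0,0,0.8,1,-0.71,-0.57,0,0,0,0.8,1,-0.74,-0.53,0,0,0,0.8,1,-0.77,-0.49,0,0,0,0.8,1,-0.79,-0.45,0,0,0,0.8,1,-0.82,-0.4,0,0,0,0.8,1,-0.84,-0.35,0,0,0,0.8,1,-0.86,-0.31,0,0,0,0.8,1]'

```text
t: 0.97
eef_pos: [0.2336, 0.5383, 0.2313]
tool_rot: [-0.0, 0.33, 0.944, 0.0]
contact_force: [0.3, 0.1, -0.9]
gripper_width: 1.0
grasp_force: 0.0
```

Emit:
jog_arm --moves '[-0.87,-0.26,0,0,0,0.8,0.5,-0.89,-0.21,0,0,0,0.8,0.5,-0.9,-0.16,0,0,0,0.8,0.5,-0.9,-0.11,0,0,0,0.8,0.5,-0.91,-0.06,0,0,0,0.8,0.5,-0.91,0,0,0,0,0.8,0.5,-0.91,0.05,0,0,0,0.8,0.5,-0.91,0.1,0,0,0,0.8,0.5]'

```text
t: 1.63
eef_pos: [0.3183, 0.4187, 0.2313]
tool_rot: [-0.0, 0.532, 0.847, 0.0]
contact_force: [0.8, 0.2, 0.1]
gripper_width: 0.497
grasp_force: 0.0
```

Emit:
jog_arm --moves '[-0.9,0.15,0,0,0,0.8,0.5,-0.89,0.2,0,0,0,0.8,0.5,-0.88,0.25,0,0,0,0.8,0.5,-0.86,0.3,0,0,0,0.8,0.5,-0.84,0.34,0,0,0,0.8,0.5,-0.82,0.39,0,0,0,0.8,0.5,-0.8,0.44,0,0,0,0.8,0.5,-0.77,0.48,0,0,0,0.8,0.5]'

```text
t: 2.3
eef_pos: [0.403, 0.2999, 0.2313]
tool_rot: [-0.0, 0.706, 0.708, 0.0]
contact_force: [0.4, 0.5, 0.2]
gripper_width: 0.5
grasp_force: 0.0
```

Run:
```python
from h import *
st(); plan((.517,-.128,.16),0,3)
```

```text
t 2.30 [0.403  0.2999 0.2313] [-1.13  0.2   0.43  1.98 -0.1   0.98 -0.66] F [0.43 0.53 0.23] w 0.500 gf 0.0
yaw now 0.11 turn rz total units 0.03; d [ 0.114  -0.4279 -0.0713] tilt [ 0.  0. -1.]
[-7.136, 1.885, 1.189, 0.009]
[-7.135, 1.89, 1.189, 0.009]
[-7.133, 1.894, 1.189, 0.009]
```

Emit:
jog_arm --moves '[-0.89,0.24,0.15,0,0,0,0.5,-0.89,0.24,0.15,0,0,0,0.5,-0.89,0.24,0.15,0,0,0,0.5,-0.89,0.24,0.15,0,0,0,0.5,-0.89,0.24,0.15,0,0,0,0.5,-0.89,0.24,0.15,0,0,0,0.5,-0.89,0.24,0.15,0,0,0,0.5,-0.89,0.24,0.15,0,0,0,0.5]'

```text
t: 2.97
eef_pos: [0.442, 0.1577, 0.2072]
tool_rot: [0.0, 0.705, 0.709, 0.0]
contact_force: [-0.1, 1.0, 0.2]
gripper_width: 0.498
grasp_force: 0.0
```

Emit:
jog_arm --moves '[-0.89,0.24,0.15,0,0,0,0.5,-0.89,0.24,0.15,0,0,0,0.5,-0.89,0.24,0.15,0,0,0,0.5,-0.89,0.24,0.15,0,0,0,0.5,-0.89,0.24,0.15,0,0,0,0.5,-0.89,0.24,0.15,0,0,0,0.5,-0.89,0.24,0.15,0,0,0,0.5,-0.89,0.24,0.15,0,0,0,0.5]'

```text
t: 3.63
eef_pos: [0.4813, 0.0155, 0.1832]
tool_rot: [0.0, 0.705, 0.709, 0.0]
contact_force: [0.7, 0.4, -0.0]
gripper_width: 0.5
grasp_force: 0.0
```

Emit:
jog_arm --moves '[-0.89,0.22,0.15,0,0,0,0.5,-0.89,0.22,0.15,0,0,0,0.5,-0.89,0.22,0.15,0,0,0,0.5,-0.89,0.22,0.15,0,0,0,0.5,-0.89,0.22,0.15,0,0,0,0.5,-0.89,0.22,0.15,0,0,0,0.5,-0.89,0.22,0.15,0,0,0,0.5,-0.89,0.22,0.15,0,0,0,0.5]'

```text
t: 4.3
eef_pos: [0.5173, -0.1267, 0.1591]
tool_rot: [0.0, 0.705, 0.709, -0.0]
contact_force: [0.1, 0.3, 0.5]
gripper_width: 0.498
grasp_force: 0.0
```

Run:
```python
from h import *
st(); plan((.5173,-.1275,.083),0,1)
c=cam("scene"); crop(c,340,210,160,170,3.5,"c.png")
```

```text
t 4.30 [ 0.5173 -0.1267  0.1591] [-0.36  0.38  0.61  2.   -0.28  0.85  0.4 ] F [0.11 0.32 0.46] w 0.498 gf 0.0
yaw now 0.29 turn rz total units 0.07; d [ 0.     -0.0008 -0.0761] tilt [ 0.e+00 -2.e-04 -1.e+00]
[-0.04, -0.0, 3.806, 0.072]
```

View pics/c.png

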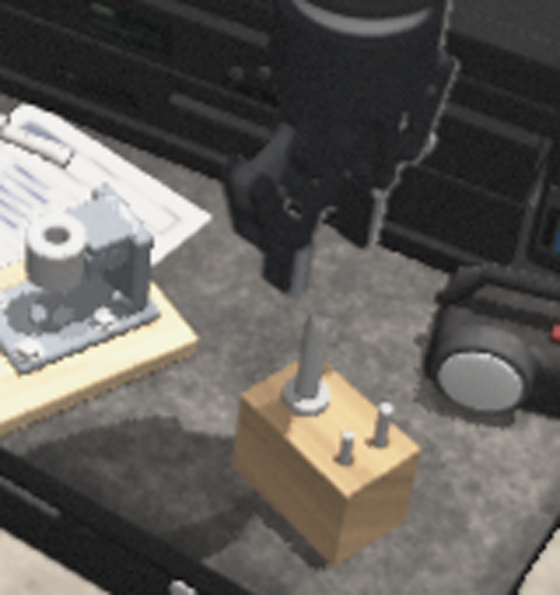

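The jaws straddle the pin, whose top is at crop (315,320). I'll descend and grip it.

Emit:
jog_arm --moves '[0,0,0.48,0,0,0,0.5,0,0,0.48,0,0,0,0.5,0,0,0.48,0,0,0,0.5,0,0,0.48,0,0,0,0.5,0,0,0.48,0,0,0,0.5,0,0,0.48,0,0,0,0.5,0,0,0.48,0,0,0,0.5,0,0,0.44,0,0,0,0.5]'

```text
t: 5.02
eef_pos: [0.5171, -0.1246, 0.0821]
tool_rot: [-0.0, 0.704, 0.71, -0.0]
contact_force: [-0.3, -0.6, 0.4]
gripper_width: 0.503
grasp_force: 0.0
```

Emit:
jog_arm --moves '[0,0,0,0,0,0,0.3,0,0,0,0,0,0,0.2,0,0,0,0,0,0,0.1,0,0,0,0,0,0,0,0,0,0,0,0,0,0,0,0,0,0,0,0,0,0,0,0,0,0,0,0,0,0,0,0,0,0,0]' --grip_force 60

```text
t: 5.68
eef_pos: [0.5174, -0.1249, 0.0835]
tool_rot: [0.0, 0.704, 0.71, 0.0]
contact_force: [1.4, -0.4, -0.7]
gripper_width: 0.121
grasp_force: 58.3
```

Run:
```python
from h import *
st()
```

```text
t 5.68 [ 0.5174 -0.1249  0.0835] [-0.3   0.49  0.53  2.05 -0.38  0.7   0.49] F [ 1.42 -0.45 -0.71] w 0.121 gf 58.3
```

Emit:
jog_arm --moves '[0,0,-0.2,0,0,0,0,0,0,-0.6,0,0,0,0,0,0,-0.7,0,0,0,0,0,0,-0.7,0,0,0,0,0,0,-0.7,0,0,0,0,0,0,-0.7,0,0,0,0,0,0,-0.7,0,0,0,0,0,0,-0.6,0,0,0,0]'

```text
t: 6.35
eef_pos: [0.5171, -0.1251, 0.1831]
tool_rot: [0.0, 0.705, 0.71, 0.0]
contact_force: [-0.0, 1.1, -0.3]
gripper_width: 0.123
grasp_force: 58.8
```

Run:
```python
from h import *
st(); plan((.4845,.029,.182),0,8)
c=cam("scene"); crop(c,340,170,160,170,3.5,"d.png")
```

```text
t 6.35 [ 0.5171 -0.1251  0.1831] [-0.39  0.34  0.63  1.98 -0.25  0.9   0.38] F [-0.03  1.13 -0.29] w 0.123 gf 58.8
yaw now 0.41 turn rz total units 0.10; d [-0.0326  0.1541 -0.0011] tilt [ 6.e-04  1.e-04 -1.e+00]
[0.965, -0.197, 0.007, 0.013]
[0.965, -0.198, 0.007, 0.013]
[0.964, -0.199, 0.007, 0.013]
[0.964, -0.2, 0.007, 0.013]
[0.964, -0.201, 0.007, 0.013]
[0.964, -0.201, 0.007, 0.013]
[0.964, -0.202, 0.007, 0.013]
[0.964, -0.203, 0.007, 0.013]
```

View pics/d.png

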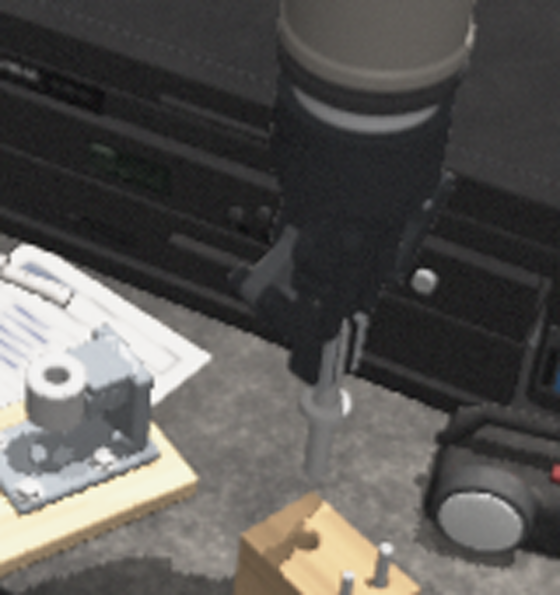

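The pin is held upright, tip at crop (315,480) and out of the stand. I'll carry it over the eye.

Emit:
jog_arm --moves '[0.96,-0.2,0,0,0,0,0,0.96,-0.2,0,0,0,0,0,0.96,-0.2,0,0,0,0,0,0.96,-0.2,0,0,0,0,0,0.96,-0.2,0,0,0,0,0,0.96,-0.2,0,0,0,0,0,0.96,-0.2,0,0,0,0,0,0.96,-0.2,0,0,0,0.1,0]'

```text
t: 7.07
eef_pos: [0.4835, 0.0292, 0.1814]
tool_rot: [-0.0, 0.707, 0.707, -0.0]
contact_force: [-0.3, -0.2, -1.3]
gripper_width: 0.119
grasp_force: 58.9
```

Emit:
jog_arm --moves '[0,0,0.1,0,0,0,0,0,0,0.1,0,0,0,0,0,0,0.1,0,0,0,0,0,0,0.1,0,0,0,0,0,0,0.1,0,0,0,0,0,0,0.1,0,0,0,0,0,0,0.1,0,0,0,0,0,0,0,0,0,0,0]'

```text
t: 7.73
eef_pos: [0.4839, 0.0281, 0.1668]
tool_rot: [-0.0, 0.707, 0.707, -0.0]
contact_force: [0.3, 1.3, 0.3]
gripper_width: 0.12
grasp_force: 58.8
```

Run:
```python
from h import *
st()
c=cam("scene"); t=cam("top")
a=crop(c,330,235,70,80,7,"x.png"); b=cv2.resize(t["color"][225:270,350:400],None,fx=6,fy=6,interpolation=cv2.INTER_CUBIC)
m=np.zeros((560,800,3),np.uint8); m[:a.shape[0],:a.shape[1]]=a; m[:b.shape[0],495:495+b.shape[1]]=b; cv2.imwrite("pics/e.png",m)
o=get_obs()["eef_pos"]
for z in(.085,.095,.1): print(z,px(c,[(.4845,.0265,z)]),)
```

```text
t 7.73 [0.4839 0.0281 0.1668] [-0.68  0.27  0.59  2.09 -0.2   0.83  0.03] F [0.34 1.32 0.29] w 0.120 gf 58.8
0.085 [[355.12851201 277.16963871]]
0.095 [[355.23260777 273.48876002]]
0.1 [[355.28512181 271.63183679]]
```

View pics/e.png

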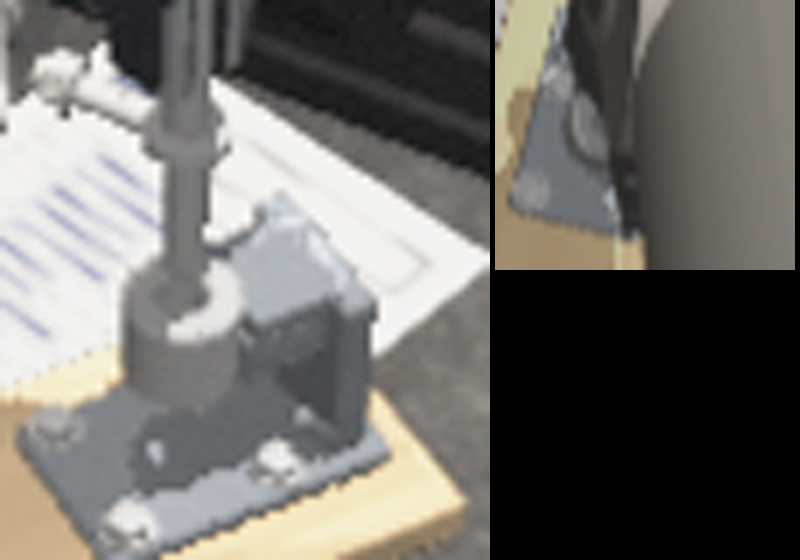

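In the enlarged view, the pin axis (column 186) lines up with the eye axis (column 183), about 0.8 mm apart. I'll descend and watch the force.

Emit:
jog_arm --moves '[0,0,0.15,0,0,0,0,0,0,0.15,0,0,0,0,0,0,0.15,0,0,0,0,0,0,0.15,0,0,0,0,0,0,0.15,0,0,0,0,0,0,0.15,0,0,0,0,0,0,0.1,0,0,0,0,0,0,0,0,0,0,0]'

```text
t: 8.5
eef_pos: [0.4842, 0.0285, 0.1469]
tool_rot: [0.0, 0.707, 0.707, -0.0]
contact_force: [0.4, 0.9, -1.6]
gripper_width: 0.123
grasp_force: 58.8
```

Run:
```python
from h import *
st(); print(get_obs()["torque"])
c=cam("scene"); sb=lambda X,Y:((X+.5)/7-.5+330,(Y+.5)/7-.5+235)
print(ground(c,sb(185,137),.147),ground(c,sb(183,300),.085))
```

```text
t 8.50 [0.4842 0.0285 0.1469] [-0.66  0.31  0.57  2.11 -0.23  0.78  0.05] F [ 0.44  0.93 -1.63] w 0.123 gf 58.8
[ 0.18964559 -0.25710446 -0.04295748]
[0.48384925 0.02523678 0.147     ] [0.48487612 0.02526784 0.085     ]
```

Emit:
jog_arm --moves '[0,0,0.25,0,0,0,0,0,0,0.25,0,0,0,0,0,0,0.25,0,0,0,0,0,0,0.25,0,0,0,0,0,0,0.25,0,0,0,0,0,0,0.25,0,0,0,0,0,0,0.2,0,0,0,0,0,0,0,0,0,0,0]'

```text
t: 9.22
eef_pos: [0.4843, 0.0286, 0.1126]
tool_rot: [0.0, 0.707, 0.707, -0.0]
contact_force: [1.9, 2.2, -3.1]
gripper_width: 0.123
grasp_force: 58.6
```

Run:
```python
from h import *
st()
```

```text
t 9.22 [0.4843 0.0286 0.1126] [-0.63  0.37  0.54  2.14 -0.29  0.71  0.1 ] F [ 1.91  2.25 -3.07] w 0.123 gf 58.6
```

Emit:
jog_arm --moves '[0,0,0.06,0,0,0,0,0,0,0.06,0,0,0,0,0,0,0.05,0,0,0,0,0,0,0,0,0,0,0,0,0,0,0,0,0,0.2,0,0,0,0,0,0,0.3,0,0,0,0,0,0,0.5,0,0,0,0,0,0,0.5]'

```text
t: 9.88
eef_pos: [0.4836, 0.0282, 0.1098]
tool_rot: [-0.0, 0.707, 0.707, -0.0]
contact_force: [-1.0, 0.1, 0.1]
gripper_width: 0.501
grasp_force: 0.0
```

Emit:
jog_arm --moves '[0,0,-0.3,0,0,0,0.5,0,0,-0.7,0,0,0,0.5,0,0,-0.7,0,0,0,0.5,0,0,-0.7,0,0,0,0.5,0,0,-0.7,0,0,0,0.5,0,0,-0.7,0,0,0,0.5,0.6,0,-0.4,0,0,0,1,0.9,0,0,0,0,0,1]'

```text
t: 10.55
eef_pos: [0.4851, 0.0571, 0.1962]
tool_rot: [0.001, 0.708, 0.706, 0.001]
contact_force: [0.6, -0.1, 0.8]
gripper_width: 0.764
grasp_force: 0.0
```

Run:
```python
from h import *
st(); plan((.433,.203,.12),0,1)
c=cam("scene"); crop(c,330,235,70,80,7,"f.png")
print(px(c,[(.4845,.0265,z) for z in(.085,.091,.147)]))
```

```text
t 10.55 [0.4851 0.0571 0.1962] [-0.75  0.23  0.59  2.06 -0.16  0.89 -0.07] F [ 0.65 -0.13  0.79] w 0.764 gf 0.0
yaw now -0.19 turn rz total units -0.05; d [-0.0521  0.1459 -0.0762] tilt [ 3.1e-03  8.0e-04 -1.0e+00]
[7.288, -2.63, 3.808, -0.046]
[[355.12851201 277.16963871]
 [355.19082109 274.96635814]
 [355.7945232  253.61914428]]
```

View pics/f.png

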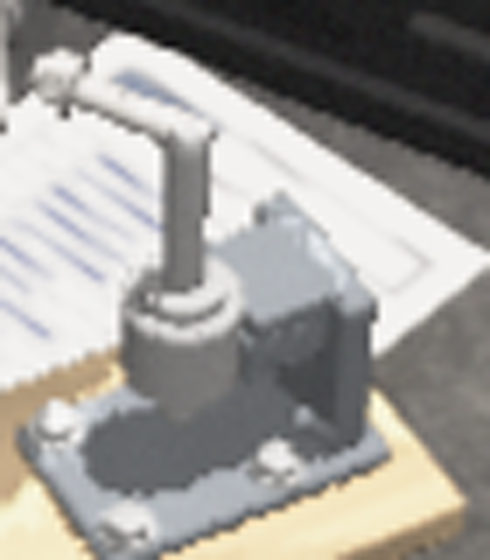

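The pin is seated, with its shoulder on the eye at crop (185,310) and its top at (190,132). Next is the near roller.

Emit:
jog_arm --moves '[0.91,-0.33,0.4,0,0,0,1,0.91,-0.33,0.48,0,0,0,1,0.91,-0.33,0.48,0,0,0,1,0.91,-0.33,0.48,0,0,0,1,0.91,-0.33,0.48,0,0,0,1,0.91,-0.33,0.48,0,0,0,1,0.91,-0.33,0.48,0,0,0,1,0.91,-0.33,0.48,0,0,0,1]'

```text
t: 11.27
eef_pos: [0.4307, 0.2047, 0.1185]
tool_rot: [-0.0, 0.707, 0.707, -0.0]
contact_force: [-0.8, -0.7, -0.0]
gripper_width: 1.001
grasp_force: 0.0
```

Run:
```python
from h import *
st(); plan((.433,.203,.003),0,1)
c=cam("top"); d=cam("scene")
g=cv2.cvtColor(d["color"],cv2.COLOR_BGR2GRAY)
sb=lambda X,Y:((X+.5)/7-.5+330,(Y+.5)/7-.5+235)
print(ground(d,sb(189,131),.147),ground(d,sb(183,303),.091))
crop(c,270,235,60,55,8,"g.png")
```

```text
t 11.27 [0.4307 0.2047 0.1185] [-0.97  0.33  0.48  2.15 -0.23  0.71 -0.34] F [-0.76 -0.69 -0.02] w 1.001 gf 0.0
yaw now 0.03 turn rz total units 0.01; d [ 0.0023 -0.0017 -0.1155] tilt [-1.e-04 -1.e-04 -1.e+00]
[-0.084, 0.114, 5.774, 0.009]
[0.48616219 0.02621205 0.147     ] [0.48013286 0.02027923 0.091     ]
```

View pics/g.png

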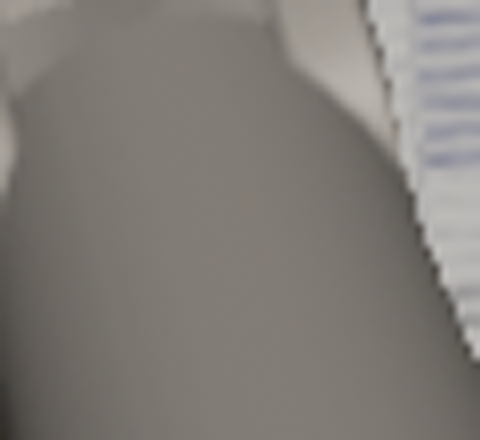

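That view is blocked by the arm, so it shows nothing useful. The roller position from before still stands, and I'll descend on it.

Emit:
jog_arm --moves '[-0.08,0.11,0.75,0,0,0,1,0,0,0.75,0,0,0,1,0,0,0.75,0,0,0,1,0,0,0.75,0,0,0,1,0,0,0.75,0,0,0,1,0,0,0.75,0,0,0,1,0,0,0.75,0,0,0,1,0,0,0.4,0,0,0,1]'

```text
t: 12.03
eef_pos: [0.4333, 0.2014, 0.0048]
tool_rot: [0.0, 0.707, 0.707, -0.001]
contact_force: [0.7, -0.8, 0.1]
gripper_width: 1.001
grasp_force: 0.0
```

Emit:
jog_arm --moves '[0,0,0,0,0,0,0.8,0,0,0,0,0,0,0.7,0,0,0,0,0,0,0.6,0,0,0,0,0,0,0.5,0,0,0,0,0,0,0.4,0,0,0,0,0,0,0.4,0,0,0,0,0,0,0.4,0,0,0,0,0,0,0.4]' --grip_force 80

```text
t: 12.7
eef_pos: [0.4338, 0.2025, 0.0071]
tool_rot: [-0.0, 0.707, 0.707, 0.001]
contact_force: [-1.2, -1.3, 8.6]
gripper_width: 0.564
grasp_force: 81.1
```

Run:
```python
from h import *
st(); o=get_obs(); print(o["joint_torque"].round(3), o["torque"])
```

```text
t 12.70 [0.4338 0.2025 0.0071] [-0.84  0.54  0.34  2.19 -0.39  0.46 -0.19] F [-1.2  -1.29  8.61] w 0.564 gf 81.1
[ -0.366 -43.078   4.933 -13.333  -0.046  -0.774   0.11 ] [-0.29188407  0.52785204 -0.09912719]
```

Emit:
jog_arm --moves '[0,0,-0.2,0,0,0,0.4,0,0,-0.4,0,0,0,0.4,0,0,-0.6,0,0,0,0.4,0,0,-0.6,0,0,0,0.4,0,0,-0.4,0,0,0,0.4,0,0,0,0,0,0,0.4,0,0,0,0,0,0,0.4,0,0,0,0,0,0,0.4]'

```text
t: 13.37
eef_pos: [0.433, 0.2025, 0.0495]
tool_rot: [-0.0, 0.707, 0.707, -0.0]
contact_force: [-1.3, -0.2, -4.2]
gripper_width: 0.564
grasp_force: 83.1
```

Emit:
jog_arm --moves '[0,0,0,0,0,0,0.4,0,0,0,0,0,0,0.4,0,0,0,0,0,0,0.4,0,0,0,0,0,0,0.4,0,0,0,0,0,0,0.4,0,0,0,0,0,0,0.4,0,0,0,0,0,0,0.4,0,0,0,0,0,0,0.4]'

```text
t: 14.03
eef_pos: [0.4334, 0.2024, 0.0497]
tool_rot: [-0.0, 0.707, 0.707, -0.0]
contact_force: [-0.4, 0.6, -3.1]
gripper_width: 0.567
grasp_force: 83.0
```

Run:
```python
from h import *
f=[];tq=[]
for i in range(16):
    o=get_obs(); f.append(o["contact_force"]); tq.append(o["joint_torque"]); cam("scene")
st(); print(np.mean(f,0),np.std(f,0),np.mean(tq,0).round(3))
```

```text
t 14.83 [0.4334 0.2025 0.0497] [-0.9   0.46  0.4   2.18 -0.34  0.56 -0.24] F [-0.2   0.18 -3.67] w 0.569 gf 83.0
[ 0.14389497 -0.02525381 -3.79616308] [0.46401842 0.44925529 0.50415821] [ 2.0000e-03 -4.4356e+01  5.9600e+00 -1.6541e+01  9.0000e-03  2.0000e-03
  0.0000e+00]
```

About 3.8 N, so 0.39 kg, which looks like the steel one. I still have to lift the other, so I'll set this one down.

Emit:
jog_arm --moves '[0,0,0.4,0,0,0,0.4,0,0,0.5,0,0,0,0.4,0,0,0.5,0,0,0,0.4,0,0,0.4,0,0,0,0.4,0,0,0.2,0,0,0,0.4,0,0,0.08,0,0,0,0.4,0,0,0.04,0,0,0,0.4,0,0,0,0,0,0,0.4]'

```text
t: 15.5
eef_pos: [0.4329, 0.202, 0.0072]
tool_rot: [-0.0, 0.707, 0.707, -0.001]
contact_force: [-0.6, 0.6, -3.4]
gripper_width: 0.568
grasp_force: 83.0
```

Run:
```python
from h import *
st()
```

```text
t 15.50 [0.4329 0.202  0.0072] [-0.84  0.54  0.34  2.19 -0.39  0.47 -0.19] F [-0.57  0.65 -3.36] w 0.568 gf 83.0
```

Emit:
jog_arm --moves '[0,0,0.03,0,0,0,0.4,0,0,0.03,0,0,0,0.4,0,0,0.03,0,0,0,0.4,0,0,0.02,0,0,0,0.4,0,0,0,0,0,0,0.4,0,0,0,0,0,0,0.4,0,0,0,0,0,0,0.4,0,0,0,0,0,0,0.4]'

```text
t: 16.17
eef_pos: [0.4332, 0.2022, 0.0069]
tool_rot: [-0.001, 0.707, 0.707, 0.0]
contact_force: [-9.0, -4.1, 30.3]
gripper_width: 0.565
grasp_force: 86.4
```

Run:
```python
from h import *
st()
```

```text
t 16.17 [0.4332 0.2022 0.0069] [-0.84  0.54  0.34  2.19 -0.4   0.47 -0.19] F [-8.96 -4.11 30.3 ] w 0.565 gf 86.4
```

It's on the desk. I'll ease off the pressure, release, rise and go to the far roller.

Emit:
jog_arm --moves '[0,0,-0.04,0,0,0,0.4,0,0,-0.04,0,0,0,0.4,0,0,0,0,0,0,0.6,0,0,0,0,0,0,0.7,0,0,0,0,0,0,0.8,0,0,0,0,0,0,0.9,0,0,0,0,0,0,1,0,0,0,0,0,0,1]'

```text
t: 16.83
eef_pos: [0.4335, 0.2025, 0.0066]
tool_rot: [0.0, 0.707, 0.707, 0.0]
contact_force: [-0.4, 0.6, 0.0]
gripper_width: 1.001
grasp_force: 0.0
```

Emit:
jog_arm --moves '[0,0,-0.5,0,0,0,1,0,0,-0.8,0,0,0,1,0,0,-0.8,0,0,0,1,0,0,-0.8,0,0,0,1,0,0,-0.8,0,0,0,1,0,0,-0.6,0,0,0,1,0.5,0.13,0,0,0,0,1,0.8,0.2,0,0,0,0,1]'

```text
t: 17.5
eef_pos: [0.4403, 0.2283, 0.0936]
tool_rot: [-0.0, 0.708, 0.706, 0.001]
contact_force: [0.4, 0.1, -0.1]
gripper_width: 1.001
grasp_force: 0.0
```

Run:
```python
from h import *
st(); plan((.483,.3965,.095),0,1)
```

```text
t 17.50 [0.4403 0.2283 0.0936] [-0.98  0.41  0.46  2.12 -0.29  0.67 -0.33] F [ 0.42  0.06 -0.12] w 1.001 gf 0.0
yaw now -0.10 turn rz total units -0.03; d [0.0427 0.1682 0.0014] tilt [ 8.e-04  9.e-04 -1.e+00]
[8.416, 2.12, -0.072, -0.026]
```

Emit:
jog_arm --moves '[1,0.26,0,0,0,0,1,1,0.26,0,0,0,0,1,1,0.26,0,0,0,0,1,1,0.26,0,0,0,0,1,1,0.26,0,0,0,0,1,1,0.26,0,0,0,0,1,1,0.26,0,0,0,0,1,1,0.26,0,0,0,0,1]'

```text
t: 18.17
eef_pos: [0.4807, 0.3912, 0.0914]
tool_rot: [-0.0, 0.706, 0.708, -0.001]
contact_force: [0.8, 0.4, -0.7]
gripper_width: 0.998
grasp_force: 0.0
```

Run:
```python
from h import *
st(); plan((.483,.3965,.008),0,1)
```

```text
t 18.17 [0.4807 0.3912 0.0914] [-1.1   0.58  0.43  1.83 -0.32  0.8  -0.5 ] F [ 0.82  0.41 -0.74] w 0.998 gf 0.0
yaw now 0.12 turn rz total units 0.03; d [ 0.0023  0.0053 -0.0834] tilt [-1.3e-03 -6.0e-04 -1.0e+00]
[0.266, 0.115, 4.168, 0.031]
```

Emit:
jog_arm --moves '[0.2,0.1,0.5,0,0,0,1,0,0,0.6,0,0,0,1,0,0,0.6,0,0,0,1,0,0,0.6,0,0,0,1,0,0,0.6,0,0,0,1,0,0,0.6,0,0,0,1,0,0,0.5,0,0,0,1,0,0,0.1,0,0,0,1]'

```text
t: 18.83
eef_pos: [0.4824, 0.3912, 0.0084]
tool_rot: [-0.0, 0.707, 0.707, -0.002]
contact_force: [-0.2, 0.5, -0.0]
gripper_width: 1.0
grasp_force: 0.0
```

Emit:
jog_arm --moves '[0,0,0,0,0,0,0.8,0,0,0,0,0,0,0.7,0,0,0,0,0,0,0.6,0,0,0,0,0,0,0.5,0,0,0,0,0,0,0.4,0,0,0,0,0,0,0.4,0,0,0,0,0,0,0.4,0,0,0,0,0,0,0.4]'

```text
t: 19.5
eef_pos: [0.484, 0.3929, 0.0121]
tool_rot: [-0.0, 0.707, 0.707, 0.001]
contact_force: [-1.3, -1.9, 6.3]
gripper_width: 0.56
grasp_force: 81.8
```

Run:
```python
from h import *
st()
```

```text
t 19.50 [0.484  0.3929 0.0121] [-1.05  0.7   0.37  1.85 -0.38  0.67 -0.45] F [-1.25 -1.87  6.34] w 0.560 gf 81.8
```

Emit:
jog_arm --moves '[0,0,-0.2,0,0,0,0.4,0,0,-0.4,0,0,0,0.4,0,0,-0.6,0,0,0,0.4,0,0,-0.6,0,0,0,0.4,0,0,-0.4,0,0,0,0.4,0,0,0,0,0,0,0.4,0,0,0,0,0,0,0.4,0,0,0,0,0,0,0.4]'

```text
t: 20.17
eef_pos: [0.4832, 0.3925, 0.0546]
tool_rot: [-0.0, 0.707, 0.707, -0.0]
contact_force: [0.2, 0.6, -1.7]
gripper_width: 0.56
grasp_force: 82.5
```

Run:
```python
from h import *
f=[]
for i in range(20):
    f.append(get_obs()["contact_force"]); cam("scene")
st(); print(np.mean(f[4:],0))
```

```text
t 21.17 [0.4835 0.3924 0.0547] [-1.08  0.64  0.4   1.84 -0.35  0.74 -0.48] F [ 0.47  0.06 -1.58] w 0.560 gf 82.5
[-0.05817888  0.17166925 -1.4736624 ]
```

1.5 N, so 0.15 kg: aluminium. I'll put it back down flat.

Emit:
jog_arm --moves '[0,0,0.4,0,0,0,0.4,0,0,0.5,0,0,0,0.4,0,0,0.5,0,0,0,0.4,0,0,0.4,0,0,0,0.4,0,0,0.2,0,0,0,0.4,0,0,0.1,0,0,0,0.4,0,0,0.04,0,0,0,0.4,0,0,0,0,0,0,0.4]'

```text
t: 21.83
eef_pos: [0.4826, 0.3918, 0.0122]
tool_rot: [-0.0, 0.707, 0.707, -0.001]
contact_force: [-4.2, -3.4, 7.7]
gripper_width: 0.559
grasp_force: 83.3
```

Emit:
jog_arm --moves '[0,0,0.02,0,0,0,0.4,0,0,0,0,0,0,0.4,0,0,0.02,0,0,0,0.4,0,0,0,0,0,0,0.4,0,0,0,0,0,0,0.4,0,0,0,0,0,0,0.4,0,0,0,0,0,0,0.4,0,0,0,0,0,0,0.4]'

```text
t: 22.5
eef_pos: [0.4826, 0.3917, 0.0121]
tool_rot: [-0.001, 0.707, 0.707, -0.001]
contact_force: [-5.7, -4.0, 14.2]
gripper_width: 0.559
grasp_force: 84.2
```

Emit:
jog_arm --moves '[0,0,-0.05,0,0,0,0.4,0,0,0,0,0,0,0.5,0,0,0,0,0,0,0.6,0,0,0,0,0,0,0.7,0,0,0,0,0,0,0.8,0,0,0,0,0,0,0.9,0,0,0,0,0,0,1,0,0,0,0,0,0,1]'

```text
t: 23.17
eef_pos: [0.4836, 0.3925, 0.0121]
tool_rot: [0.0, 0.707, 0.707, 0.0]
contact_force: [-0.0, 0.4, 0.8]
gripper_width: 0.999
grasp_force: 0.0
```

Emit:
jog_arm --moves '[0,0,-0.5,0,0,0,1,0,0,-0.8,0,0,0,1,0,0,-0.8,0,0,0,1,0,0,-0.8,0,0,0,1,0,0,-0.8,0,0,0,1,0,0,-0.6,0,0,0,1,-0.5,-0.13,0,0,0,0,1,-0.8,-0.2,0,0,0,0,1]'

```text
t: 23.83
eef_pos: [0.477, 0.3678, 0.0989]
tool_rot: [-0.0, 0.706, 0.708, 0.001]
contact_force: [-1.0, -0.1, -0.1]
gripper_width: 0.999
grasp_force: 0.0
```

Run:
```python
from h import *
st(); plan((.4333,.2022,.095),0,1)
```

```text
t 23.83 [0.477  0.3678 0.0989] [-1.09  0.55  0.44  1.87 -0.32  0.79 -0.48] F [-1.03 -0.1  -0.12] w 0.999 gf 0.0
yaw now 0.17 turn rz total units 0.04; d [-0.0437 -0.1656 -0.0039] tilt [ 0.0017  0.0022 -1.    ]
[-8.274, -2.209, 0.193, 0.042]
```

Emit:
jog_arm --moves '[-1,-0.27,0,0,0,0,1,-1,-0.27,0,0,0,0,1,-1,-0.27,0,0,0,0,1,-1,-0.27,0,0,0,0,1,-1,-0.27,0,0,0,0,1,-1,-0.27,0,0,0,0,1,-1,-0.27,0,0,0,0,1,-1,-0.25,0,0,0,0,1]'

```text
t: 24.5
eef_pos: [0.4329, 0.2045, 0.0976]
tool_rot: [-0.0, 0.707, 0.707, -0.001]
contact_force: [0.2, -0.9, 0.2]
gripper_width: 1.0
grasp_force: 0.0
```

Run:
```python
from h import *
st(); plan((.4333,.2022,.009),0,1)
d=cam("scene"); cv2.imwrite("pics/s1.png",d["color"]); a=cv2.imread("pics/scene0.png")
# template match: rollers before/after
for n,(x,y,w,h) in(("far",(233,197,26,26)),("near",(266,250,28,28))):
    r=cv2.matchTemplate(d["color"][y-12:y+h+12,x-12:x+w+12],a[y:y+h,x:x+w],cv2.TM_CCOEFF_NORMED); print(n,cv2.minMaxLoc(r)[1::2])
```

```text
t 24.50 [0.4329 0.2045 0.0976] [-0.96  0.38  0.47  2.16 -0.27  0.67 -0.3 ] F [ 0.23 -0.93  0.15] w 1.000 gf 0.0
yaw now 0.02 turn rz total units 0.00; d [ 0.0004 -0.0023 -0.0886] tilt [-1.1e-03 -7.0e-04 -1.0e+00]
[-0.113, 0.021, 4.429, 0.005]
far (0.45364639163017273, (8, 9))
near (0.7706827521324158, (12, 12))
```

Emit:
jog_arm --moves '[-0.1,0.02,0.5,0,0,0,1,0,0,0.6,0,0,0,1,0,0,0.6,0,0,0,1,0,0,0.6,0,0,0,1,0,0,0.6,0,0,0,1,0,0,0.7,0,0,0,1,0,0,0.6,0,0,0,1,0,0,0.2,0,0,0,1]'

```text
t: 25.22
eef_pos: [0.4333, 0.204, 0.0079]
tool_rot: [-0.0, 0.707, 0.708, -0.002]
contact_force: [0.6, -0.3, 0.1]
gripper_width: 1.002
grasp_force: 0.0
```

Emit:
jog_arm --moves '[0,0,0,0,0,0,0.8,0,0,0,0,0,0,0.7,0,0,0,0,0,0,0.6,0,0,0,0,0,0,0.5,0,0,0,0,0,0,0.4,0,0,0,0,0,0,0.4,0,0,0,0,0,0,0.4,0,0,0,0,0,0,0.4]'

```text
t: 25.88
eef_pos: [0.4346, 0.2046, 0.0111]
tool_rot: [-0.0, 0.707, 0.707, 0.0]
contact_force: [-1.9, -0.3, 6.9]
gripper_width: 0.563
grasp_force: 81.2
```

Emit:
jog_arm --moves '[0,0,-0.2,0,0,0,0.4,0,0,-0.8,0,0,0,0.4,0,0,-1,0,0,0,0.4,0,0,-1,0,0,0,0.4,0,0,-1,0,0,0,0.4,0,0,-1,0,0,0,0.4,0,0,-1,0,0,0,0.4,0,0,-1,0,0,0,0.4]'

```text
t: 26.55
eef_pos: [0.4341, 0.2041, 0.1513]
tool_rot: [-0.0, 0.707, 0.707, -0.0]
contact_force: [-0.4, -0.7, -4.7]
gripper_width: 0.56
grasp_force: 83.3
```

Emit:
jog_arm --moves '[0,0,-1,0,0,0,0.4,0,0,-0.9,0,0,0,0.4,0,0,0,0,0,0,0.4,0,0,0,0,0,0,0.4,0,0,0,0,0,0,0.4,0,0,0,0,0,0,0.4,0,0,0,0,0,0,0.4,0,0,0,0,0,0,0.4]'

```text
t: 27.22
eef_pos: [0.4341, 0.2041, 0.1872]
tool_rot: [-0.0, 0.707, 0.707, -0.001]
contact_force: [0.1, -0.3, -2.9]
gripper_width: 0.563
grasp_force: 83.4
```

Run:
```python
from h import *
d=cam("scene"); st(); plan((.4845,.0265,.187),0,1); a=cv2.imread("pics/scene0.png")
cv2.imwrite("pics/s2.png",d["color"])
for n,(x,y,w,h) in(("far",(233,197,26,26)),):
    r=cv2.matchTemplate(d["color"][y-12:y+h+12,x-12:x+w+12],a[y:y+h,x:x+w],cv2.TM_CCOEFF_NORMED); print(n,cv2.minMaxLoc(r)[1::2])
```

```text
t 27.27 [0.4343 0.2042 0.1874] [-1.04  0.23  0.55  2.08 -0.15  0.87 -0.41] F [-0.33  0.05 -3.5 ] w 0.559 gf 83.4
yaw now 0.03 turn rz total units 0.01; d [ 0.0502 -0.1777 -0.0004] tilt [-0.001 -0.001 -1.   ]
[-8.884, 2.508, 0.02, 0.007]
far (0.9594100713729858, (12, 12))
```

The far roller is back exactly where it stood (match 0.96, zero shift), and the steel one is held. I'll carry it over the pin.

Emit:
jog_arm --moves '[-0.4,0.1,0,0,0,0,0.4,-0.9,0.26,0,0,0,0,0.4,-0.9,0.26,0,0,0,0,0.4,-0.9,0.26,0,0,0,0,0.4,-0.9,0.26,0,0,0,0,0.4,-0.9,0.26,0,0,0,0,0.4,-0.9,0.26,0,0,0,0,0.4,-0.9,0.26,0,0,0,0,0.4]'

```text
t: 27.93
eef_pos: [0.4732, 0.0688, 0.188]
tool_rot: [0.0, 0.707, 0.707, -0.0]
contact_force: [0.4, 0.4, -2.8]
gripper_width: 0.563
grasp_force: 83.4
```

Emit:
jog_arm --moves '[-0.9,0.26,0,0,0,0,0.4,-0.8,0.26,0,0,0,0,0.4,-0.3,0.06,0,0,0,0,0.4,0,0,0,0,0,0,0.4,0,0,0,0,0,0,0.4,0,0,0,0,0,0,0.4,0,0,0,0,0,0,0.4,0,0,0,0,0,0,0.4]'

```text
t: 28.6
eef_pos: [0.4845, 0.0315, 0.188]
tool_rot: [-0.0, 0.706, 0.708, 0.0]
contact_force: [0.0, -0.1, -2.8]
gripper_width: 0.56
grasp_force: 83.4
```

Run:
```python
from h import *
st(); plan((.4843,.0278,.155),0,1)
```

```text
t 28.60 [0.4845 0.0315 0.188 ] [-0.74  0.25  0.64  2.08 -0.19  0.88  0.01] F [ 0.02 -0.08 -2.78] w 0.560 gf 83.4
yaw now 0.14 turn rz total units 0.03; d [-0.0002 -0.0037 -0.033 ] tilt [-2.e-04  3.e-04 -1.e+00]
[-0.184, -0.01, 1.651, 0.034]
```

Emit:
jog_arm --moves '[-0.18,0,0.2,0,0,0,0.4,0,0,0.3,0,0,0,0.4,0,0,0.3,0,0,0,0.4,0,0,0.3,0,0,0,0.4,0,0,0.15,0,0,0,0.4,0,0,0,0,0,0,0.4,0,0,0,0,0,0,0.4,0,0,0,0,0,0,0.4]'

```text
t: 29.27
eef_pos: [0.4849, 0.0268, 0.1632]
tool_rot: [0.0, 0.707, 0.707, 0.0]
contact_force: [-0.3, 0.9, -3.1]
gripper_width: 0.564
grasp_force: 83.4
```

Run:
```python
from h import *
st(); plan((.4843,.0278,.155),0,1)
d=cam("scene"); crop(d,325,205,75,80,7,"k.png")
u=get_obs()["tool_rot"]; print(u, px(d,[(.4843,.0265,z) for z in(.147,.15,.187)]))
```

```text
t 29.27 [0.4849 0.0268 0.1632] [-0.71  0.29  0.62  2.1  -0.23  0.82  0.05] F [-0.28  0.89 -3.08] w 0.564 gf 83.4
yaw now 0.03 turn rz total units 0.01; d [-0.0006  0.001  -0.0082] tilt [ 2.e-04 -0.e+00 -1.e+00]
[0.049, -0.028, 0.409, 0.008]
[1.09933707e-04 7.06932528e-01 7.07280961e-01 1.77302639e-04] [[355.71381689 253.66917651]
 [355.74718631 252.48403935]
 [356.16911162 237.49908209]]
```

View pics/k.png

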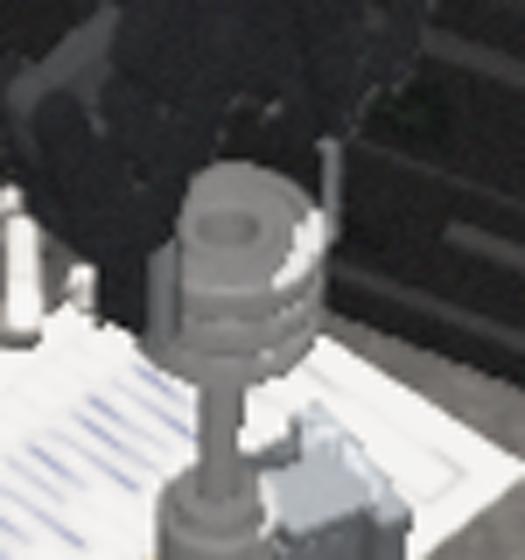

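The bore is at crop (227,228) and the pin at column 221–224. Both sit about 0.85 px right of the prediction, so they're aligned. I'll thread it on slowly.

Emit:
jog_arm --moves '[0,0,0.1,0,0,0,0.4,0,0,0.1,0,0,0,0.4,0,0,0.1,0,0,0,0.4,0,0,0.1,0,0,0,0.4,0,0,0.1,0,0,0,0.4,0,0,0,0,0,0,0.4,0,0,0,0,0,0,0.4,0,0,0,0,0,0,0.4]'

```text
t: 29.98
eef_pos: [0.4847, 0.0268, 0.1531]
tool_rot: [0.0, 0.707, 0.707, -0.0]
contact_force: [0.2, -0.7, -3.5]
gripper_width: 0.562
grasp_force: 83.4
```

Run:
```python
from h import *
st(); print(get_obs()["torque"].round(3))
```

```text
t 29.98 [0.4847 0.0268 0.1531] [-0.7   0.3   0.62  2.11 -0.24  0.8   0.07] F [ 0.21 -0.68 -3.47] w 0.562 gf 83.4
[-0.008 -0.03   0.016]
```

Emit:
jog_arm --moves '[0,0,0.1,0,0,0,0.4,0,0,0.1,0,0,0,0.4,0,0,0.1,0,0,0,0.4,0,0,0.1,0,0,0,0.4,0,0,0.1,0,0,0,0.4,0,0,0,0,0,0,0.4,0,0,0,0,0,0,0.4,0,0,0,0,0,0,0.4]'

```text
t: 30.65
eef_pos: [0.4847, 0.0268, 0.1431]
tool_rot: [0.0, 0.707, 0.707, -0.0]
contact_force: [-0.0, -0.5, -3.1]
gripper_width: 0.56
grasp_force: 83.4
```

Run:
```python
from h import *
st(); print(get_obs()["torque"].round(3))
```

```text
t 30.65 [0.4847 0.0268 0.1431] [-0.69  0.32  0.61  2.12 -0.26  0.78  0.08] F [-0.01 -0.48 -3.13] w 0.560 gf 83.4
[-0.052 -0.01  -0.032]
```

Emit:
jog_arm --moves '[0,0,0.2,0,0,0,0.4,0,0,0.25,0,0,0,0.4,0,0,0.25,0,0,0,0.4,0,0,0.25,0,0,0,0.4,0,0,0.25,0,0,0,0.4,0,0,0.2,0,0,0,0.4,0,0,0.1,0,0,0,0.4,0,0,0,0,0,0,0.4]'

```text
t: 31.32
eef_pos: [0.4843, 0.0268, 0.1125]
tool_rot: [-0.0, 0.707, 0.707, -0.001]
contact_force: [0.1, 0.2, -2.9]
gripper_width: 0.559
grasp_force: 83.4
```

Emit:
jog_arm --moves '[0,0,0,0,0,0,0.4,0,0,0,0,0,0,0.4,0,0,0,0,0,0,0.4,0,0,0,0,0,0,0.4,0,0,0,0,0,0,0.4,0,0,0,0,0,0,0.4,0,0,0,0,0,0,0.4,0,0,0,0,0,0,0.4]'

```text
t: 31.98
eef_pos: [0.4847, 0.0269, 0.1131]
tool_rot: [0.0, 0.707, 0.707, 0.0]
contact_force: [0.0, 0.2, -3.6]
gripper_width: 0.561
grasp_force: 83.4
```

Run:
```python
from h import *
st(); o=get_obs(); print(o["torque"].round(3))
d=cam("scene"); im=d["color"]; cv2.imwrite("pics/fin.png",im)
# pin-shoulder/roller gap: gray profile along pin axis column and beside it, with expected rows
print(px(d,[(.4845,.0265,z) for z in(.085,.091,.101,.137,.147)]).round(1).tolist())
g=cv2.cvtColor(im,cv2.COLOR_BGR2GRAY)
for c in(346,348,350,353,356,359,362,364): print(c,g[245:290:1,c].tolist())
```

```text
t 31.98 [0.4847 0.0269 0.1131] [-0.66  0.37  0.58  2.14 -0.31  0.71  0.13] F [ 0.01  0.16 -3.56] w 0.561 gf 83.4
[-0.022 -0.016  0.045]
[[355.1, 277.2], [355.2, 275.0], [355.3, 271.3], [355.7, 257.5], [355.8, 253.6]]
346 [35, 37, 34, 40, 39, 59, 51, 44, 37, 36, 36, 37, 40, 39, 36, 40, 55, 83, 92, 90, 91, 94, 92, 91, 93, 94, 91, 94, 98, 102, 108, 155, 231, 235, 240, 242, 238, 237, 238, 227, 224, 226, 236, 238, 237]
348 [37, 38, 43, 39, 38, 38, 35, 37, 39, 36, 37, 34, 41, 37, 35, 77, 102, 108, 108, 109, 108, 109, 110, 112, 110, 109, 107, 110, 111, 114, 116, 119, 118, 124, 124, 114, 99, 95, 95, 96, 95, 96, 95, 116, 113]
350 [41, 38, 39, 33, 37, 38, 36, 36, 37, 53, 56, 88, 114, 122, 110, 95, 100, 103, 121, 128, 134, 121, 107, 104, 100, 118, 117, 109, 116, 123, 124, 122, 119, 124, 114, 124, 133, 119, 110, 108, 109, 108, 107, 108, 106]
353 [38, 38, 38, 40, 37, 72, 122, 134, 136, 130, 114, 104, 101, 104, 118, 134, 134, 134, 139, 139, 141, 153, 133, 122, 121, 112, 122, 128, 125, 121, 134, 130, 129, 124, 123, 127, 130, 140, 129, 120, 115, 117, 115, 115, 115]
356 [234, 234, 241, 187, 131, 131,
[... 170 characters left out ...]
 119, 121, 120, 119, 121]
359 [210, 240, 243, 238, 178, 128, 130, 132, 133, 117, 114, 112, 112, 111, 118, 130, 135, 134, 136, 137, 134, 153, 140, 125, 125, 109, 130, 131, 127, 126, 129, 129, 130, 129, 126, 121, 128, 143, 129, 119, 121, 122, 119, 119, 121]
362 [36, 39, 34, 34, 102, 126, 126, 128, 132, 134, 134, 134, 134, 136, 132, 127, 133, 136, 138, 137, 144, 143, 127, 118, 119, 151, 141, 133, 124, 120, 141, 133, 132, 129, 132, 136, 134, 121, 113, 110, 111, 111, 111, 111, 107]
364 [30, 24, 33, 28, 40, 101, 127, 124, 122, 132, 136, 135, 135, 135, 134, 135, 137, 137, 208, 220, 205, 150, 122, 118, 161, 149, 125, 123, 110, 135, 139, 136, 132, 126, 113, 102, 92, 126, 106, 88, 87, 83, 84, 95, 102]
```

Run:
```python
from h import *
d=cam("scene"); a=np.linspace(0,6.28,200)
for z in(.132,.137,.142):
    p=px(d,np.c_[.4845+.025*np.cos(a),.0265+.025*np.sin(a),0*a+z]); s=p[abs(p[:,0]-356)<.6]; print(z,s[:,1].min().round(2),s[:,1].max().round(2))
f=cv2.cvtColor(cv2.imread("pics/scene0.png"),cv2.COLOR_BGR2GRAY)
# bias check: standing roller (near) at z=.036, far rim
p=px(d,np.c_[.433+.025*np.cos(a),.2025+.025*np.sin(a),0*a+.036]); s=p[abs(p[:,0]-279)<.6]; print(s[:,1].min(),s[:,1].max()); print(f[244:275,279].tolist())
```

```text
0.132 250.14 269.14
0.137 248.2 267.19
0.142 246.25 265.23
250.97524917657503 267.8281383972457
[82, 90, 100, 109, 103, 106, 103, 221, 203, 215, 237, 240, 219, 149, 116, 117, 115, 145, 232, 185, 229, 241, 240, 233, 165, 116, 118, 136, 131, 122, 118]
```

The underside works out at about 0.101–0.102 m, roughly 1 cm above the shoulder's top. The roller is level, and the only force on the arm is its weight. I'll hand in.

```bash
python3 -c "
from station import *
print(hand_in())"
```

```text
the job is handed in; nothing more can be done
None
```

Handed in at about 32 s: the pin sits in the eye on its shoulder, the aluminium roller (about 0.15 kg) is back standing in its place, and the steel one (about 0.39 kg) is still gripped, level over the pin and about 1 cm above the shoulder by TCP height and a camera check.

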